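# Turn the wooden board over in its drying rack

## Robot

A 6-joint arm with a two-finger parallel gripper is mounted at the origin on a cart in front of the work surface, level with it; the furniture and walls round the work are solid. World frame = base frame: x ahead of the robot, y to its left, z up, the work surface at z = 0. Lengths are in mm, angles in rad, forces in N, time in s.
With the tool pointing down it reaches from about 325 to 925 mm from the base axis. Payload 3.1 kg.
Tool frame: the origin (TCP) lies midway between the tips of the shut fingers; the grasp point (between the pads) lies 19 mm behind it; z points along the fingers, y is the line along which they close (so a half turn about z gives the same grasp; the last joint's range is limited). The gripper opens to 85 mm and grips with 20 to 120 N. Pads are 22 mm wide; open, the fingers measure 114 mm over their backs; the gripper's body (76 mm by 85 mm) begins 54 mm behind the grasp point. The pads swing forward as they close: fully open they stand 13 mm farther back than shut.
Start: joints at [1.077, 0.217, 1.613, -0, 1.311, -0.112], TCP at [232.852, 580.016, 205.1] pointing down, gripper open.
Joint ranges: [-2.75, 2.75], [-0.78, 2.1], [0.31, 2.55], [-1.13, 4.27], [0.13, 2.63], [-2.58, 2.58]. Speed limits (rad/s): [2.79, 2.79, 3.14, 3.14, 3.14, 3.14].

## Interface

Orientations are given as [roll, pitch, yaw] about the fixed x, y, z axes, in that order (R = Rz(yaw) Ry(pitch) Rx(roll)).
In Python, from bench import robot gives the robot as it stands. Calls block until the motion is done:
- robot.goto(position, orientation): joint-space move of the TCP to a pose.
- robot.line_to(position, v=150, rotation=None, threshold=None): straight line of the TCP; rotation=None keeps the orientation; v is the mean speed in mm/s. With threshold (N) it stops when the force on the tool has changed by that much, and returns True; else False.
- robot.goto_joints(angles): joint-space move.
- robot.move_gripper(opening): opening from 0.0 (shut) to 1.0 (fully open); the grip force is fixed at half the most; returns when the fingers have stopped.
- robot.sleep(seconds).
- robot.inverse_kinematics(position, orientation): joint angles nearest the present ones, or None.
- robot.capture(name): name is "scene" or "top" or "wrist"; returns the picture (420x560x3 uint8, blue, green, red); there is no depth.
- robot.get_calibration(name): a dict with "vertical_fov" (degrees; the focal length in pixels is half the picture's height over the tangent of half this angle, whatever the lens; pixels are square), "cx", "cy" (the principal point, pixels), "eye" and "attitude" of the camera in the world; the wrist camera has in their place "tool_from_camera" (4x4, takes a point from camera to tool coordinates, whose origin is the TCP and whose axes are the flange's). Camera axes: x right, y down, z forward; pixel columns grow to the right and rows downward; lengths in mm; the calibration is good to about 2 mm. A picture is of the moment at which its call begins: read the wrist's pose just before it. get_calibration takes no time and is no camera call.
A pose or a line that the arm cannot do raises robot.IKError and nothing moves.
- robot.sign_off(): hands the job in; it is judged then, once.
Trained networks look in the newest picture that a camera, given by its name, has taken for a name from the list of things; names that differ only in an ending like _2 or _b are one class to them, and where a whole thing is asked for, a point or a joint stands for the part that bears it (a point fixed in the world has none). Each returns a list of dicts, best first, with "confidence" (0 to 1); they miss things now and then, are a little off and sometimes report something else, mostly with a low value. They report only what shows in the picture. A call takes as long as a camera call. They do not tell look-alikes from the thing itself.
- robot.outline_of(camera, query): "mask" (420x560 bool, what is visible of it) and "box" ([centre column, centre row, width, height] in pixels, round what is visible of it).
- robot.mark_of(camera, query): "pixel" ([column, row] in pixels: a listed point, or the origin of a listed thing).
Readings, each from a call of its own:
- robot.read_time_s(): time.
- robot.read_joint_pos(): joint angles.
- robot.read_qd(): joint speeds.
- robot.read_effort(): joint torques, N m.
- robot.read_position(): TCP position.
- robot.read_eef_rot(): TCP orientation.
- robot.read_wrist_force(): force on the tool from outside, world axes, zero at the start.
- robot.read_ft_torque(): the same for the moment, N m.
- robot.read_opening(): opening from 0.0 (shut) to 1.0 (fully open).
- robot.read_grasp_force(): force on a finger pad.
Only numpy, scipy, OpenCV 4.12 (cv2) and the standard library are available. Lean on these libraries where they do the work, as an engineer would, in place of code of your own. Each camera call takes 0.05 s, during which the arm holds its last target. There are 200 camera calls.

## Task

Turn the small wooden board over in its drying rack: tip it up by the raised edge that faces you, with its lower edge staying down in the rack's valley, until it goes over and lies back against the rack's fence with its plain underside facing out. Leave the jar, tin, cup and shaker where they stand.

Things in the scene. Friction and masses are not known exactly. Their poses are not given: they have to be found in the camera images.
- board: Loose wooden board, 150 (its x) x 130 (y) x 12 mm (z), corners rounded, 0.2 to 0.4 kg. Origin: centre of its plain face, underneath at the start. +z points out of the other face, which has a thin dark line round its rim and is on top at the start; +x points down the slope to the edge lying in the rack's valley. It starts resting on the rack's 18 degree bed.
- board_near (a point): Middle of the board's raised edge at the start (-x end, toward the robot), half way through its thickness; about 83 mm above the worktop then. This end overhangs the bed wires by about 45 mm, with free space below it down to the worktop.
- board_foot (a point): Middle of the board's lower edge at the start (+x end), half way through its thickness; about 37 mm above the worktop, in the rack's valley.
- rack: V-shaped stainless wire rack that does not move. Origin on the worktop under the middle of its valley; +x to the back, away from the robot, +z up. Wires 8 mm thick. Two V-shaped side wires at y = -45 and +45 mm: from the valley a bed rises toward the robot at 18 degrees for 108 mm, and a fence rises to the back at 50 degrees from level for 150 mm, with two cross wires.
- rack_valley (a point): Middle of the rack's valley: where the centre lines of bed and fence wires meet, 26 mm above the worktop.
- tin_small: Small upright food tin, 57 mm wide, 72 mm high, standing near the rack; origin at the centre of its base. Bystander.
- spice_4: Upright spice jar, 45 mm wide, 108 mm high; origin at the centre of its base. Bystander.
- cup_garlic: Lidded round tub, 66 mm wide, 60 mm high; origin at the centre of its base. Bystander.
- pepper_shaker: Upright shaker, 44 mm wide, 90 mm high; origin at the centre of its base. Bystander.
- rack_front (a point): Middle of the open front of the rack, on the worktop, 103 mm in front of the valley. Upright front legs stand 45 mm to either side, up to the bed's front end (59 mm high); between them is only a cross wire lying on the worktop, up to 8 mm high, so fingers can come in here under the board's raised edge.
Things that resemble listed ones, but are neither listed nor needed, are in the scene too. Several things have the shape of the board; the one meant has the colours described above.

How it is judged:
By the outcome, as a careful person would: the job done as asked, in the order asked, and still so for the second after the job is handed in, with the robot touching nothing.
It also fails if it takes over 45 s, if anything falls off the work surface, if the arm or the gripper's body presses on something with over 40 N, if the wrist force passes 120 N, or if a joint passes its speed limit or range.

## Working session

There is one attempt and no reset: what is moved stays moved. The work goes in short steps, each a Python script; the robot and the scene stay as the last script left them, time stands still between calls to the robot, and variables do not carry over. Pictures are saved under pics/ and viewed, at most 10 in all, crops included, and the job is handed in when it is done.

```bash
mkdir -p pics; ls; cat > h.py <<'E'
import numpy as np, cv2
from scipy.spatial.transform import Rotation as R
from bench import robot
def cam(n):
    c=robot.get_calibration(n); f=210/np.tan(np.radians(c["vertical_fov"])/2)
    return c,f
def att(a):
    a=np.array(a); return a if a.shape==(3,3) else R.from_euler('xyz',a).as_matrix()
def ray(n,px):
    c,f=cam(n); d=np.array([(px[0]-c["cx"])/f,(px[1]-c["cy"])/f,1])
    return np.array(c["eye"]),att(c["attitude"])@d
def atz(n,px,z):
    e,d=ray(n,px); return e+d*(z-e[2])/d[2]
def proj(n,p):
    c,f=cam(n); q=att(c["attitude"]).T@(np.array(p)-c["eye"]); return [c["cx"]+f*q[0]/q[2],c["cy"]+f*q[1]/q[2]]
E
python3 - <<'E'
from h import *
for n in("scene","top"):
    im=robot.capture(n); cv2.imwrite(f"pics/{n}0.png",im); print(n,robot.get_calibration(n))
    for q,z in(("board_near",83),("board_foot",37),("rack_valley",26),("rack_front",0),("rack",0)):
        for r in robot.mark_of(n,q)[:4]: print(q,np.round(r["pixel"]),round(r["confidence"],2),np.round(atz(n,r["pixel"],z)))
    for q in("tin_small","spice_4","cup_garlic","pepper_shaker"):
        for r in robot.mark_of(n,q)[:2]: print(q,np.round(r["pixel"]),round(r["confidence"],2),np.round(atz(n,r["pixel"],0)))
print(robot.read_eef_rot(),robot.read_time_s())
E
```

```text
pics
scene {'vertical_fov': 47.917533217583156, 'cx': 284.3643164619053, 'cy': 210.92414134374616, 'eye': array([-306.93181313, -582.76207813, 1170.27966132]), 'attitude': array([-2.36741209,  0.01061932, -1.0195048 ])}
board_near [224. 219.] 0.91 [463. 130.  83.]
board_near [326. 222.] 0.64 [ 619. -154.   83.]
board_near [316. 259.] 0.58 [ 474. -199.   83.]
board_foot [259. 207.] 0.9 [603.  92.  37.]
board_foot [274. 246.] 0.8 [483. -44.  37.]
board_foot [346. 194.] 0.58 [ 810. -135.   37.]
rack_valley [259. 206.] 0.6 [618. 100.  26.]
rack_front [235. 224.] 0.88 [525. 138.   0.]
rack [260. 206.] 0.75 [639. 114.   0.]
tin_small [174. 210.] 0.66 [467. 361.   0.]
spice_4 [193. 188.] 0.83 [592. 375.   0.]
cup_garlic [370. 317.] 0.71 [ 427. -401.    0.]
cup_garlic [260. 207.] 0.61 [634. 108.   0.]
pepper_shaker [375. 276.] 0.77 [ 566. -355.    0.]
pepper_shaker [260. 207.] 0.18 [632. 109.   0.]
top {'vertical_fov': 55.257589715798204, 'cx': 272.25937546794876, 'cy': 207.5932700298848, 'eye': array([ 477.02240471,    6.35097417, 1369.20352522]), 'attitude': array([-3.05953337, -0.01469093, -1.59120543])}
board_near [298. 182.] 0.91 [ 665. -100.   83.]
board_near [226. 244.] 0.89 [470. 134.  83.]
board_near [321. 222.] 0.76 [ 534. -171.   83.]
board_foot [277. 238.] 0.74 [484. -29.  37.]
board_foot [305. 138.] 0.66 [ 820. -132.   37.]
board_foot [240. 199.] 0.64 [616.  91.  37.]
rack [238. 202.] 0.91 [611.  99.   0.]
tin_small [157. 248.] 0.56 [458. 378.   0.]
spice_4 [157. 208.] 0.82 [594. 377.   0.]
cup_garlic [389. 256.] 0.64 [ 417. -410.    0.]
pepper_shaker [372. 214.] 0.62 [ 562. -358.    0.]
[-3.14156833e+00 -4.59690744e-06  2.75980687e+00] 1.0
```

View pics/scene0.png

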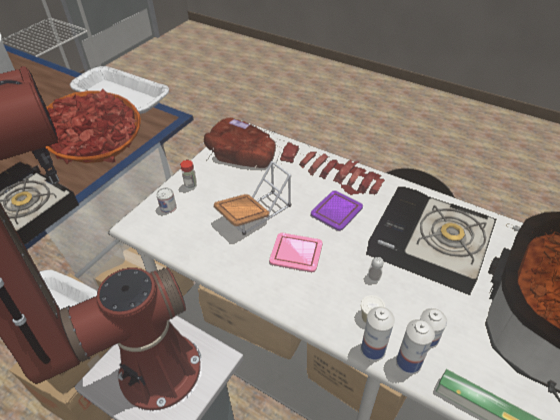

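View pics/top0.png

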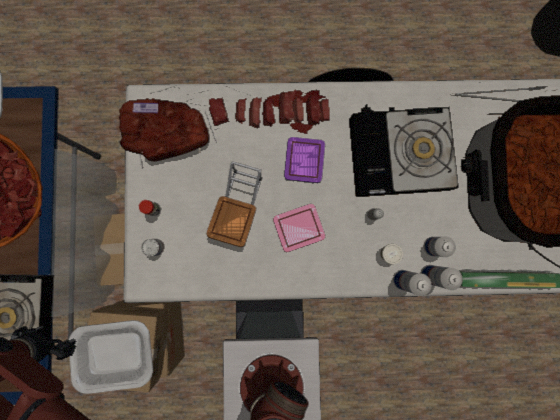

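The wooden board with its dark rim line is at about (232,221) in the top picture, and the rack's fence is at (243,185). The purple and pink boards are look-alikes. Next I check that the arm can follow the flip arc, and take a wrist look.

```bash
cat >> h.py <<'E'
def pose(V,yaw,th,d,lag=0.,off=0.):
    """TCP pose: th board angle (deg from level), TCP d mm from pivot along board, tool z along board toward pivot (+lag deg), off along board normal"""
    t=np.radians(th); c,s=np.cos(yaw),np.sin(yaw)
    fw=np.array([c,s,0]); up=np.array([0,0,1.])
    u=-np.cos(t)*fw+np.sin(t)*up; n=np.sin(t)*fw+np.cos(t)*up
    t2=np.radians(th+lag); z=np.cos(t2)*fw-np.sin(t2)*up; y=np.sin(t2)*fw+np.cos(t2)*up
    return V+u*d+n*off, z,y
def rot(z,y,flip):
    y=-y if flip else y
    return R.from_matrix(np.c_[np.cross(y,z),y,z])
E
python3 - <<'E'
from h import *
robot.capture("top")
for r in robot.outline_of("top","board")[:4]: 
    print(r["confidence"],r["box"],cv2.minAreaRect(np.argwhere(r["mask"])[:,::-1].astype(np.float32)))
V=np.array([611,95,30.]);yaw=np.radians(-15)
for flip in(0,1):
  for lag in(0,-20,-40,20,40):
    o=[]
    for th in(18,30,50,70,90,100,110,130):
        p,z,y=pose(V,yaw,th,125,lag); q=robot.inverse_kinematics(p,rot(z,y,flip).as_euler('xyz'))
        o.append(None if q is None else list(np.round(q,2)))
    print(flip,lag,[(a and 1 or 0) for a in o]); 
    if lag==0: print(*o,sep="\n")
for yw in (-np.pi/2,np.pi/2,2.8,0): 
    print(yw,robot.inverse_kinematics([480,120,330],[np.pi,0,yw]))
c=robot.get_calibration("wrist");print(c)
E
```

```text
0.89 [306.3, 160.3, 41.8, 49.3] ((304.7977600097656, 159.1236114501953), (37.07035827636719, 44.1810417175293), 5.440331935882568)
0.74 [230.1, 222.0, 48.4, 47.4] ((231.13877868652344, 220.8558807373047), (40.267127990722656, 44.86056137084961), 17.354022979736328)
0.71 [297.4, 228.8, 50.7, 44.0] ((298.7516784667969, 227.3619384765625), (38.36784362792969, 44.5973014831543), 70.70995330810547)
0 0 [0, 0, 1, 1, 1, 1, 1, 1]
None
None
[np.float64(0.29), np.float64(-0.14), np.float64(2.31), np.float64(-0.81), np.float64(0.49), np.float64(1.18)]
[np.float64(0.14), np.float64(-0.01), np.float64(2.02), np.float64(-0.18), np.float64(0.82), np.float64(0.51)]
[np.float64(0.04), np.float64(0.25), np.float64(1.67), np.float64(-0.0), np.float64(1.22), np.float64(0.3)]
[np.float64(0.01), np.float64(0.4), np.float64(1.49), np.float64(0.05), np.float64(1.42), np.float64(0.26)]
[np.float64(-0.02), np.float64(0.57), np.float64(1.3), np.float64(0.08), np.float64(1.62), np.float64(0.23)]
[np.float64(-0.06), np.float64(0.93), np.float64(0.88), np.float64(0.15), np.float64(2.02), np.float64(0.22)]
0 -20 [
[... 589 characters left out ...]
5e-01  1.75412067e+00 -4.44089210e-16
  1.53102720e+00  1.03023264e-01]
2.8 [ 0.10302326 -0.14355521  1.75412067  0.          1.5310272  -1.12618041]
0 [ 1.03023264e-01 -1.43555215e-01  1.75412067e+00 -4.44089210e-16
  1.53102720e+00  1.67381959e+00]
{'vertical_fov': 68.81275325292394, 'cx': 282.86408983992175, 'cy': 207.64350765241713, 'tool_from_camera': array([[-9.70675775e-04, -9.53604372e-01, -3.01061055e-01,
         7.78919055e+01],
       [ 9.99998714e-01, -5.41340117e-04, -1.50949522e-03,
        -1.60408271e-01],
       [ 1.27648482e-03, -3.01062133e-01,  9.53603672e-01,
        -1.68019510e+02],
       [ 0.00000000e+00,  0.00000000e+00,  0.00000000e+00,
         1.00000000e+00]])}
```

```bash
cat >> h.py <<'E'
def wray(px,pos,eul):
    c,f=cam("wrist"); T=c["tool_from_camera"]; Rm=R.from_euler('xyz',eul).as_matrix()
    d=T[:3,:3]@np.array([(px[0]-c["cx"])/f,(px[1]-c["cy"])/f,1]); return np.array(pos)+Rm@T[:3,3],Rm@d
def watz(px,pos,eul,z):
    e,d=wray(px,pos,eul); return e+d*(z-e[2])/d[2]
def foot(th): # foot mid in rack frame (x,z)
    return np.interp(th,[18,90,130],[-1.6,-5,-9]),np.interp(th,[18,90,130],[37,34,31])
def tcp(V,yaw,th,lag,gap,k=25,clear=0,flip=0,back=0,twist=0.):
    """V: rack origin xy. lower finger pad touches near lower corner of board at angle th (clear = gap left)"""
    fx,fz=foot(th); c,s=np.cos(yaw),np.sin(yaw); fw=np.array([c,s,0]); up=np.array([0,0,1.])
    t=np.radians(th); u=-np.cos(t)*fw+np.sin(t)*up; n=np.sin(t)*fw+np.cos(t)*up
    C=np.array([V[0],V[1],0])+fw*fx+up*fz+150*u-6*n
    t2=np.radians(th+lag); f2=np.array([np.cos(yaw+twist),np.sin(yaw+twist),0])
    z=np.cos(t2)*f2-np.sin(t2)*up; y=np.sin(t2)*f2+np.cos(t2)*up
    return C+y*(gap/2-clear)+z*(k-back), rot(z,y,flip)
E
python3 - <<'E'
from h import *
yaw=np.radians(-15);V=[611,95]
robot.goto([530,115,320],rot(np.array([0,0,-1.]),np.array([np.cos(yaw),np.sin(yaw),0]),0).as_euler('xyz'))
p,e=robot.read_position(),robot.read_eef_rot(); print(p,e,robot.read_joint_pos())
cv2.imwrite("pics/w0.png",robot.capture("wrist"))
for q,z in(("board_near",83),("board_foot",37),("rack_valley",26),("rack_front",0),("board",57)):
    for r in robot.mark_of("wrist",q)[:3]: print(q,np.round(r["pixel"]),round(r["confidence"],2),np.round(watz(r["pixel"],p,e,z),1))
for back in(0,80):
 for tw in(0,15,30):
  o={}
  for th in(18,25,35,45,60,80,100,115):
    o[th]=[l for l in range(-20,60,5) if (lambda P:robot.inverse_kinematics(P[0],P[1].as_euler('xyz')))(tcp(V,yaw,th,l,55,back=back,twist=np.radians(tw))) is not None]
    o[th]=(min(o[th]),max(o[th])) if o[th] else None
  print(back,tw,o)
E
```

```text
[529.70012624 115.83924122 319.65287768] [-3.14086466e+00 -1.55982471e-04  1.31036047e+00] [ 8.55961786e-02 -3.19430614e-02  1.66922373e+00  3.94502439e-04
  1.50494393e+00  3.46005897e-01]
board_near [237. 162.] 0.68 [472.8 143.6  83. ]
board_near [400. 271.] 0.62 [657.3 -73.4  83. ]
board_near [331. 314.] 0.6 [ 542.3 -119.5   83. ]
board_foot [342. 161.] 0.73 [613.4  99.3  37. ]
board_foot [488. 259.] 0.73 [ 811.6 -119.    37. ]
board_foot [290. 250.] 0.6 [504.1 -18.8  37. ]
rack_front [295. 162.] 0.43 [546.6 109.1   0. ]
board [293. 163.] 0.95 [544.5 119.1  57. ]
board [441. 264.] 0.65 [728.4 -94.8  57. ]
board [311. 280.] 0.62 [524.6 -69.2  57. ]
0 0 {18: (35, 55), 25: (0, 55), 35: (10, 55), 45: (0, 55), 60: (-15, 55), 80: (-20, 55), 100: (-20, 55), 115: (-20, 50)}
0 15 {18: (20, 55), 25: (10, 55), 35: (0, 55), 45: (-15, 55), 60: (-20, 55), 80: (-20, 55), 100: (-20, 55), 115: (-20, 45)}
0 30 {18: (25, 55), 25: (15, 55), 35: (5, 55), 45: (-10, 55), 60: (-20, 55), 80: (-20, 55), 100: (-20, 55), 115: (-20, 50)}
80 0 {18: (25, 55), 25: (20, 55), 35: (5, 55), 45: (-5, 55), 60: (-20, 55), 80: (-20, 55), 100: (-20, 55), 115: (-20, 30)}
80 15 {18: (30, 55), 25: (20, 55), 35: (10, 55), 45: (-5, 55), 60: (-20, 55), 80: (-20, 55), 100: (-20, 50), 115: (-20, 25)}
80 30 {18: (35, 55), 25: (25, 55), 35: (10, 55), 45: (0, 55), 60: (-20, 55), 80: (-20, 55), 100: (-20, 55), 115: (-20, 25)}
```

View pics/w0.png

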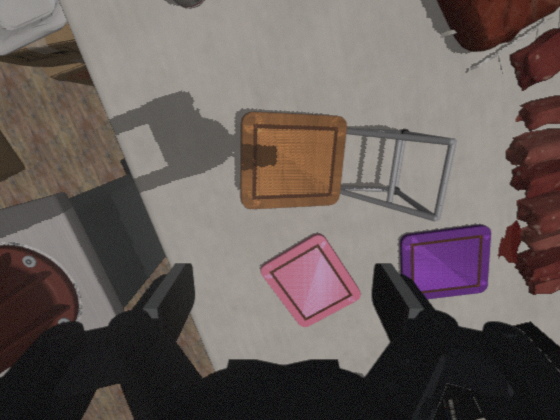

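The wrist picture shows the wooden board at (293,160), with its near edge at (243,160) and foot at (346,162). The fence top corners are at (455,138) and (437,217). I use the fence top as a cross-check on yaw and origin.

```bash
python3 - <<'E'
from h import *
p,e=robot.read_position(),robot.read_eef_rot()
a,b=[watz(q,p,e,143) for q in((455,138),(437,217))]; 
c,d=[atz("top",q,143) for q in((231,164),(263,167))]
for a,b in((a,b),(c,d)): print(a,b,(a+b)/2,np.linalg.norm(a-b),np.degrees(np.arctan2(*(a-b)[1::-1]))-90)
for q in((243,160),):print(watz(q,p,e,86))
V=[612,96]
yaw=np.radians(-16)
fw=np.array([np.cos(yaw),np.sin(yaw),0])
im=robot.capture("top"); 
print(np.array([612,96,143])+fw*97)
N=lambda x,y,z: np.array([V[0],V[1],z])+fw*x+np.array([-fw[1],fw[0],0])*y
pts=[N(-144,65,86),N(-144,-65,86),N(97,45,143),N(97,-45,143),N(-103,45,0)]
def wproj(P):
    c,f=cam("wrist");T=c["tool_from_camera"];q=np.linalg.inv(T)@np.r_[R.from_euler('xyz',e).as_matrix().T@(P-p),1];return c["cx"]+f*q[0]/q[2],c["cy"]+f*q[1]/q[2]
big=[]
for n in("top","scene","wrist"):
    im=cv2.resize(robot.capture(n),None,fx=4,fy=4)
    pp=[np.array(wproj(P) if n=="wrist" else proj(n,P))*4 for P in pts]
    for q in pp: cv2.circle(im,tuple(int(v) for v in q),4,(255,255,0),-1)
    m=np.mean(pp,0).astype(int); w=133; h=300
    cr=im[max(m[1]-300,0):m[1]+300,max(m[0]-350,0):m[0]+350] if n!="wrist" else cv2.resize(im,None,fx=.5,fy=.5)[150:500,400:1000]
    big.append(cv2.resize(cr,(400,300)))
big.append(np.zeros_like(big[0]))
cv2.imwrite("pics/ov.png",np.vstack([np.hstack(big[:2]),np.hstack(big[2:])]))
E
```

```text
[724.24620881 113.11267615 143.        ] [694.78966549  25.66580925 143.        ] [709.51793715  69.3892427  143.        ] 92.27482037259576 -18.616137209924148
[715.06617416 111.0007903  143.        ] [703.9399258   12.33585124 143.        ] [709.50304998  61.66832077 143.        ] 99.29029964205162 -6.433949930552231
[482.25673472 143.80248181  86.        ]
[705.24238451  69.26317649 143.        ]
```

View pics/ov.png

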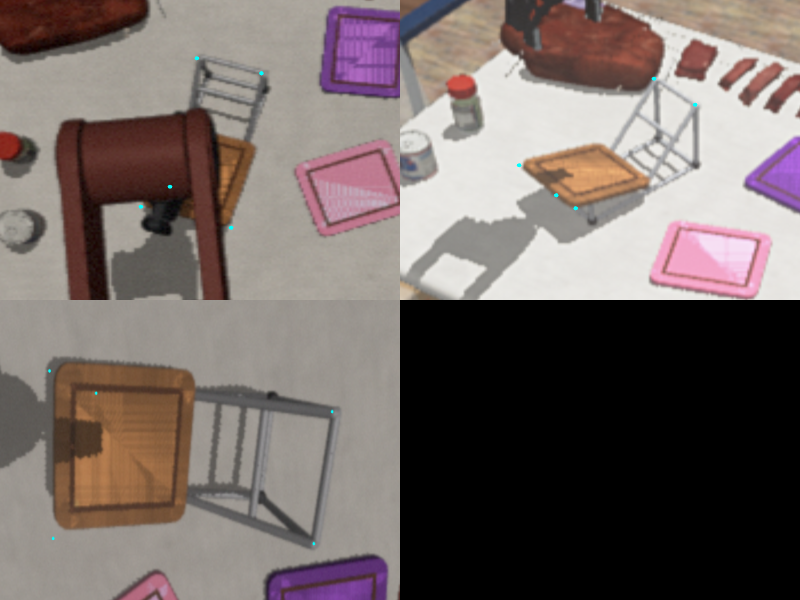

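```bash
cat >> h.py <<'E'
V=[614,98]; YAW=np.radians(-16); G=60; K=28
LAG=lambda th: np.interp(th,[18,30,45,60,75],[38,34,24,12,0])
E
python3 - <<'E'
from h import *
f=lambda P:(np.round(P[0]),robot.inverse_kinematics(P[0],P[1].as_euler('xyz')))
for b in(150,120,100,70,40,0):
    P,q=f(tcp(V,YAW,18,38,G,K,clear=10,back=b));print("b",b,P,q if q is None else np.round(q,2))
for th in range(18,125,8):
    P,q=f(tcp(V,YAW,th,LAG(th),G,K));print(th,P,q if q is None else np.round(q,2))
E
```

```text
b 150 [424. 153. 190.] [ 0.47 -0.44  2.35 -0.53  0.85  1.03]
b 120 [440. 148. 165.] [ 0.43 -0.37  2.35 -0.55  0.77  1.04]
b 100 [451. 145. 149.] [ 0.41 -0.32  2.35 -0.57  0.72  1.06]
b 70 [467. 140. 124.] [ 0.38 -0.24  2.35 -0.61  0.64  1.09]
b 40 [483. 136.  99.] [ 0.35 -0.16  2.34 -0.67  0.56  1.13]
b 0 [505. 129.  66.] [ 0.32 -0.04  2.32 -0.76  0.47  1.21]
18 [513. 127.  71.] [ 0.3  -0.04  2.3  -0.74  0.48  1.18]
26 [518. 125.  87.] [ 0.26 -0.05  2.24 -0.47  0.57  0.89]
34 [526. 123. 102.] [ 0.22 -0.05  2.17 -0.33  0.66  0.73]
42 [537. 120. 117.] [ 0.2  -0.04  2.12 -0.26  0.73  0.64]
50 [550. 116. 131.] [ 0.17 -0.02  2.06 -0.21  0.8   0.58]
58 [565. 112. 142.] [ 0.15  0.    2.01 -0.18  0.85  0.53]
66 [582. 107. 151.] [ 0.13  0.04  1.95 -0.15  0.89  0.48]
74 [600. 102. 158.] [ 0.11  0.08  1.89 -0.12  0.93  0.45]
82 [616.  97. 158.] [ 0.07  0.17  1.76 -0.05  1.08  0.37]
90 [632.  93. 156.] [0.04 0.29 1.62 0.   1.23 0.32]
98 [648.  88. 151.] [0.01 0.41 1.48 0.04 1.39 0.28]
106 [662.  84. 143.] [-0.01  0.54  1.33  0.07  1.54  0.25]
114 [676.  80. 134.] [-0.03  0.68  1.18  0.1   1.7   0.24]
122 [688.  77. 122.] [-0.05  0.82  1.02  0.13  1.85  0.23]
```

```bash
python3 - <<'E'
from h import *
robot.move_gripper(0.7); print(robot.read_opening())
P=lambda b:(lambda r:(r[0],r[1].as_euler('xyz')))(tcp(V,YAW,18,38,G,K,clear=10,back=b))
robot.goto(*P(120)); 
print(robot.line_to(P(0)[0],v=120,threshold=6), robot.read_position(),P(0)[0],robot.read_wrist_force(),robot.read_time_s())
a=robot.capture("scene")[130:290,150:390]; b=robot.capture("wrist")
cv2.imwrite("pics/in.png",np.hstack([cv2.resize(a,(450,300)),cv2.resize(b,(350,300))]))
E
```

```text
0.7024105304288324
False [505.124977   129.49458851  66.25466256] [504.5368755  129.38804586  65.6170161 ] [ 0.35091278 -0.41049329  0.29189468] 5.9833
```

View pics/in.png

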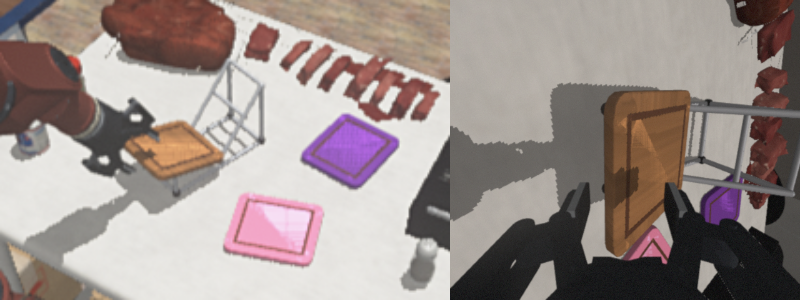

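The left finger is in front of and under the near edge at (580,200), and the right one is above the board at (675,190), so the board is caged. Now the tip-up.

```bash
cat >> h.py <<'E'
def step(th,v=90,gap=None,**k):
    p,r=tcp(V,YAW,th,k.pop("lag",LAG(th)),gap or G,K,**k)
    hit=robot.line_to(p,v=v,rotation=r.as_euler('xyz'),threshold=25)
    f=robot.read_wrist_force(); print(th,hit,np.round(f,1)); 
    return hit
E
python3 - <<'E'
from h import *
for th in (18,26,34,42,50,58,66):
    if step(th): break
print(robot.read_time_s())
a=robot.capture("scene")[130:290,150:390]; b=robot.capture("wrist")
cv2.imwrite("pics/up.png",np.hstack([cv2.resize(a,(450,300)),cv2.resize(b,(350,300))]))
E
```

```text
18 False [-0.3  0.3 -0.3]
26 False [ 0.3 -0.1 -0.9]
34 False [-0.8 -0.1  0.6]
42 False [-0.1 -0.1  0.1]
50 False [ 0.9  0.6 -0.5]
58 False [-0.3 -1.   0.3]
66 False [-0.5  0.4  0.2]
8.5417
```

View pics/up.png

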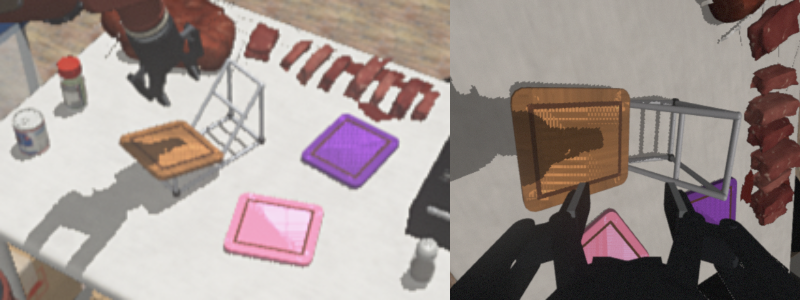

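The board has not moved. The finger slipped past the edge because the clearance was larger than its overlap. I'll re-measure the near edge from this closer view (near-edge middle at about pixel (106,205) of the full image) and then go in deeper.

```bash
python3 - <<'E'
from h import *
p,e=robot.read_position(),robot.read_eef_rot()
robot.capture("wrist")
def rk(P): 
    d=P[:2]-np.array(V); c,s=np.cos(YAW),np.sin(YAW); return np.round([d@[c,s],d@[-s,c]],1)
r=robot.outline_of("wrist","board")
print([(x["confidence"],x["box"]) for x in r[:3]])
for q,z in(("board_near",83),("board_foot",37)):
  for m in robot.mark_of("wrist",q)[:2]: print(q,m["pixel"],m["confidence"],rk(watz(m["pixel"],p,e,z)))
print("expected near -144.3,0 ; hand:",rk(watz((106,150),p,e,88)),rk(watz((106,260),p,e,88)))
# finger positions predicted
f=lambda P:robot.inverse_kinematics(P[0],P[1].as_euler('xyz'))
for lag in(25,30,34,38):
  for tw in(0,8,15):
    print(lag,tw,[f(tcp(V,YAW,18,lag,77,45,clear=12,back=b,twist=np.radians(tw))) is not None for b in(120,60,0)],f(tcp(V,YAW,18,lag,77,45,clear=-6,twist=np.radians(tw))) is not None)
E
```

```text
[(0.95, [262.9, 329.8, 107.0, 75.8]), (0.84, [194.6, 208.6, 191.1, 176.8]), (0.84, [417.5, 280.8, 85.6, 66.9])]
board_near [104.8, 217.1] 0.76 [-145.     5.9]
board_foot [213.9, 323.7] 0.97 [ -76.3 -133.1]
board_foot [455.2, 284.8] 0.76 [ 235.2 -142.8]
expected near -144.3,0 ; hand: [-135.9   52.4] [-148.   -24.3]
25 0 [True, False, False] False
25 8 [True, False, False] False
25 15 [False, False, False] False
30 0 [True, True, False] False
30 8 [True, True, False] False
30 15 [True, True, False] True
34 0 [True, True, True] True
34 8 [True, True, True] True
34 15 [True, True, True] True
38 0 [True, True, True] True
38 8 [True, True, True] True
38 15 [True, True, True] True
```

```bash
cat >> h.py <<'E'
V=[615,102]; G=77; K=45
LAG=lambda th: np.interp(th,[18,30,45,60,75],[36,34,24,12,0])
E
python3 - <<'E'
from h import *
E=lambda r:(r[0],r[1].as_euler('xyz'))
robot.line_to(np.array(robot.read_position())+[0,0,40],v=200)
robot.move_gripper(0.9)
robot.goto(*E(tcp(V,YAW,18,36,G,K,clear=12,back=130)))
f0=np.array(robot.read_wrist_force())
print(robot.line_to(tcp(V,YAW,18,36,G,K,clear=12)[0],v=150,threshold=8),robot.read_wrist_force())
for cl in(4,-2,-8):
    print(cl,robot.line_to(tcp(V,YAW,18,36,G,K,clear=cl)[0],v=60,threshold=15),end=' ')
    f=np.mean([robot.read_wrist_force() for _ in range(5)],0); print(np.round(f-f0,1))
print(robot.read_time_s())
a=robot.capture("scene")[150:260,180:330]; b=robot.capture("wrist")
cv2.imwrite("pics/in2.png",np.hstack([cv2.resize(a,(410,300)),cv2.resize(b,(390,300))]))
E
```

```text
False [-0.52326397  0.15501125  0.24835731]
4 False [-0.7 -0.8 -1.5]
-2 False [-0.7 -0.6 -2. ]
-8 False [-1.4 -0.5 -2.7]
11.9833
```

View pics/in2.png

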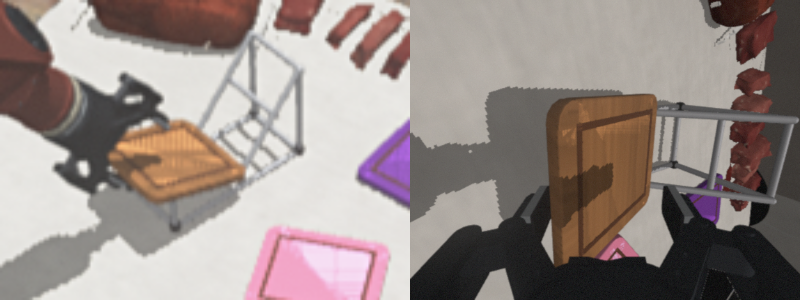

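The left finger is now under the near edge at (545,200), and a contact force of about 2.7 N confirms it. I'll continue the arc with force checks.

```bash
python3 - <<'E'
from h import *
for th in (24,32,40,48,56):
    if step(th,v=80,clear=-8): break
print(robot.read_time_s())
a=robot.capture("scene")[130:260,170:330]; b=robot.capture("wrist")
cv2.imwrite("pics/up2.png",np.hstack([cv2.resize(a,(410,300)),cv2.resize(b,(390,300))]))
E
```

```text
24 False [-0.7  0.4 -1.1]
32 False [-1.6  1.6 -0.8]
40 False [-1.3  1.1 -1.3]
48 False [ 0.4  0.4 -0.6]
56 False [-0.3  0.  -0.4]
13.9667
```

View pics/up2.png

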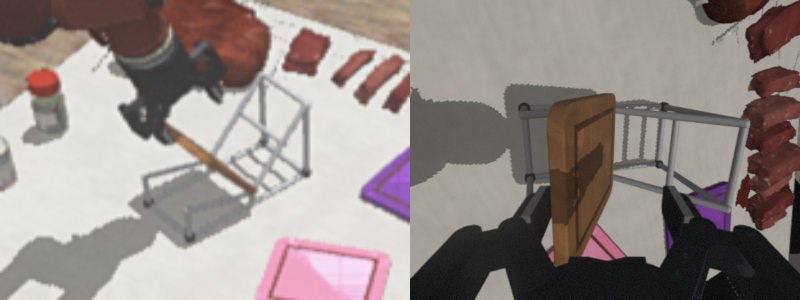

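The board stands at about 56 degrees. Its foot is in the valley at (255,190) and it is caged between the fingers. I'll narrow the cage and take it over the top.

```bash
python3 - <<'E'
from h import *
for th in (64,72):
    if step(th,v=80,clear=-6): raise SystemExit
robot.move_gripper(0.35); print("F",np.round(robot.read_wrist_force(),1),robot.read_opening())
for th in (82,90,98,105,110):
    if step(th,v=70,gap=30,lag=0): break
print(robot.read_time_s())
a=robot.capture("scene")[110:260,170:330]; b=robot.capture("wrist")
cv2.imwrite("pics/up3.png",np.hstack([cv2.resize(a,(410,300)),cv2.resize(b,(390,300))]))
E
```

```text
64 False [-1.7  0.6  0. ]
72 False [ 0.1  0.7 -0.1]
F [-0.5  0.4 -0.8] 0.34743247836782953
82 False [-0.7 -0.3  0.6]
90 False [-1.2 -0.3  0. ]
98 False [ 0.1 -1.1 -0.7]
105 False [0.1 0.3 0.3]
110 False [-0.2  0.2  0. ]
16.925
```

View pics/up3.png

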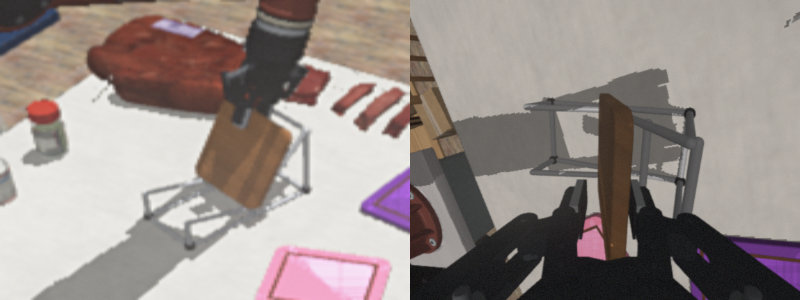

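The board is past vertical, plain side out, leaning on the fence-side finger. I withdraw along the fingers so it settles.

```bash
python3 - <<'E'
from h import *
p=np.array(robot.read_position());z=R.from_euler('xyz',robot.read_eef_rot()).as_matrix()[:,2]
print(robot.line_to(p-z*75,v=70,threshold=15),np.round(robot.read_wrist_force(),1))
robot.line_to(p-z*75+[-90,0,70],v=200); robot.sleep(.5)
print(robot.read_time_s())
a=robot.capture("scene")[110:260,170:330]; b=robot.capture("wrist")
cv2.imwrite("pics/end.png",np.hstack([cv2.resize(a,(410,300)),cv2.resize(b,(390,300))]))
E
```

```text
False [ 0.7 -0.2 -0.1]
19.4583
```

View pics/end.png

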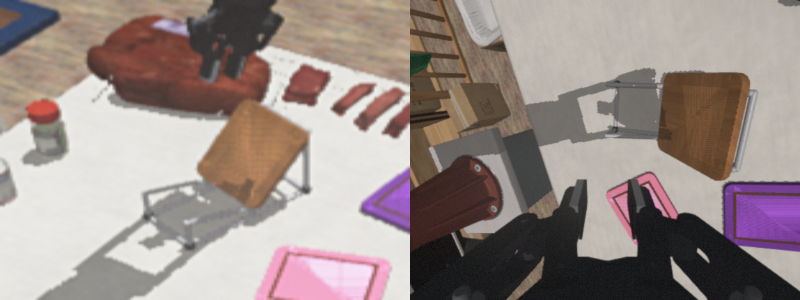

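The board lies back against the fence with its plain face out, its foot in the valley, and the robot clear of it. Handing in.

```bash
python3 -c "
from bench import robot
print(robot.sign_off())"
```

```text
the job is handed in; nothing more can be done
None
```

The board is turned over and lies back against the fence with its plain underside out and its foot in the valley; the bystanders were not touched, and the job was handed in at about 19.5 s (the first lift slipped past the edge without moving the board, the second worked).

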